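# Isolate the bench supply and pop its fuse hatch

### The job

Get the grey bench power supply ready for a fuse change. First push its red-ended isolator lever over to off (away from the supply's front), then press the orange pad of the black fuse hatch down once with your fingertips, without forcing it, let go, and see that the hatch springs up by itself and stays standing open for a second or two. Only push and press: do not pull the hatch further open or push it down again, and leave the fuse jar, solder spool, screwdriver and hand meter where they are.

Things in the scene. Friction and masses are not known exactly. Their poses are not given: they have to be found in the camera images.
- supply: grey bench power supply, 240 (x) x 300 (y) x 90 mm high, fixed. Origin: centre of its underside; x points level from its front (dials, display; towards the robot) to its rear, y to the left, z up; turned up to 0.45 rad. On its flat top, 90 mm above the bench: hatch (left), lever (right), fuse jar (rear strip).
- hatch (a joint): black fuse hatch 78 x 76 x 8 mm, 11 mm proud of the supply's top; hinge along supply y at x -45, z 94 mm, free edge to the rear. Rad: 0 to 0.02 shut; negative pressed in; positive open. Push-push: pressed to its stop at -0.10 (6 mm down at the pad, 3 to 4 N, then solid; unlatches past -0.06) and let go, it follows the finger up, springs to 0.50 and stays; pressed to the stop again, it latches.
- hatch_pad (a point): centre of the top of the orange press pad (26 mm diameter, 3 mm high) on the hatch, 62 mm from the hinge, 18 mm from the free edge: at supply (17, 75) mm, 104 mm above the bench when shut, about 30 mm higher when open. z is normal to the hatch.
- isolator (a joint): isolator lever: 10 mm steel rod with a red ball, on a black block 70 (x) x 50 (y) x 25 mm at supply (0, -85) mm. Pivot along supply y, 112 mm above the bench. In rad: 0 leans 0.5 rad to the supply's front (on), 1.0 leans 0.5 rad to its rear (off, end stop; above 0.8 counts as off). It starts at 0 to 0.25, needs about 1 N and stays where left.
- isolator_tip (a point): centre of the red ball (26 mm diameter) at the lever's end, 55 mm from the pivot, so 160 to 167 mm above the bench; it travels 53 mm towards the supply's rear as the lever goes from 0 to 1.0.
- fuse_jar: closed glass jar with a blue cap, 40 mm diameter, 50 mm high, about 0.09 kg, standing loose on the rear strip of the supply's top. Origin: centre of its underside.
- spool: aluminium-coloured solder spool standing on the bench, 60 mm diameter, 40 mm high. Origin: centre of its underside.
- screwdriver: screwdriver with a yellow handle lying on the bench, about 200 mm long. Origin: under its middle; x runs along it from handle to tip.
- meter: yellow hand-held multimeter lying face up on the bench, 150 (x) x 76 (y) x 36 mm. Origin: centre of its underside.

How it is judged (in metres and radians):
On the way, in this order (a step that is already met when the one before it is completed fails the run):
1. the isolator lever is pushed over to off (above 0.8 rad) while the hatch is still shut (value of joint isolator above 0.8 rad and value of joint hatch below 0.05 rad), for 0.1 s.
2. the fingers press the hatch in (value of joint hatch below -0.05 rad and contact force between the fingers and hatch above 0.5 N and value of joint isolator above 0.8 rad).
3. the hatch has popped up and stands open, untouched, for a second (value of joint hatch above 0.3 rad and contact force between the fingers and hatch below 0.05 N and value of joint isolator above 0.8 rad), for 1 s.
At the end, for the whole second after the job is handed in: the lever is off (above 0.8 rad), the hatch stands popped open and still (0.3 to 0.65 rad), and the jar, spool, screwdriver and hand meter are within 15 mm of where they started (value of joint hatch between 0.3 and 0.65 rad and value of joint isolator above 0.8 rad and velocity of joint hatch between -0.1 and 0.1 rad/s and distance of each of fuse_jar, spool, screwdriver, meter from where it was at the start of the episode below 0.015 m); the robot touches nothing.
It fails at once if the hatch is opened while the isolator is not off (value of joint hatch above 0.1 rad and value of joint isolator below 0.7 rad).
It fails at once if the hatch is pushed down again by the fingers after it has popped (value of joint hatch between 0.06 and 0.16 rad and velocity of joint hatch below -0.1 rad/s and contact force between the fingers and hatch above 0.5 N).
It fails at once if the hatch is pulled further open than it springs (beyond 0.8 rad) (value of joint hatch above 0.8 rad).
It fails at once if the hatch is forced: pressed with more than 35 N (contact force between the fingers and hatch above 35 N).
It fails at once if the fuse jar, spool, screwdriver or hand meter is moved more than 25 mm or lifted (distance of any of fuse_jar, spool, screwdriver, meter from where it was at the start of the episode above 0.025 m).
It also fails if it takes over 43 s, if anything falls off the work surface, if the arm or the gripper's body presses on something with over 40 N, if the wrist force passes 120 N, or if a joint passes its speed limit or range.

### The arm

A 6-joint arm with a two-finger parallel gripper is mounted at the origin on the work surface. World frame = base frame: x ahead of the robot, y to its left, z up, the work surface at z = 0. Lengths are in m, angles in degrees, forces in N, time in s.
With the tool pointing down it reaches from about 0.3 to 0.75 m from the base axis. Payload 8.5 kg.
Tool frame: the origin (TCP) lies at the very end of the fingers, on their centre line; the grasp point (between the pads) lies 19 mm behind it; z points along the fingers, y is the direction in which the jaws open and shut (so a half turn about z gives the same grasp; the last joint's range is limited). The gripper opens to 85 mm and grips with 20 to 120 N. Pads are 22 mm wide; open, the fingers measure 114 mm over their backs; the gripper's body (76 mm by 85 mm) begins 54 mm behind the grasp point. The pads swing forward as they close: fully open they stand 13 mm farther back than shut.
Start: joints at [-78.971, 21.807, 74.336, -0, 83.858, -12.336], TCP at [0.218, -0.505, 0.231] pointing down, gripper open.
Joint ranges: [-178.18, 178.18], [-50.72, 133.34], [12.68, 142.11], [-81.47, 261.47], [9.98, 163.14], [-165.26, 165.26]. Speed limits (degrees/s): [136.94, 136.94, 180, 180, 180, 180].

### API

Orientations are given as a 3x3 rotation matrix whose columns are the frame's x, y, z axes.
In Python, from rig import env, vision, close_job, spotter gives the robot as it stands. The module is installed in compiled form; this text tells all that it offers.
- The arm moves only by the tool jog_arm, never from a script. Its argument "plan" is a list that holds one entry, the list of rows, each a list of 6 numbers: the shift along the tool's x, y, z in units of 40 mm (1.0 is 40 mm), then the turn, a rotation vector about the tool's x, y, z in units of 0.15 rad (1.0 is 0.15 rad). A call has 1 to 10 rows; each row shifts and turns the commanded pose from where the row before left it, along the tool's axes as they then stand; what a row does not reach is not made up. A row lasts 1/10 s, in which the tool goes at most 50 mm and 8.59 degrees, less where a joint would pass 70% of its speed; a pose out of reach is approached as far as the arm can. A call with a number of a shift or a turn outside -1 to 1 is refused whole. A call with a gripper value outside its range is refused whole. "grip" is the opening, from -1 (shut) to 1 (fully open), set as the call begins (left out, the last holds). The fingers move at their own pace and stop on an object; "squeeze" is the grip in N (left out, the last holds). Time passes only in rows, so rows that do not move let the fingers close. It gives the time, the measured TCP pose, the force and the opening at its end, in the units of the state.
- env.observe(): the state, without advancing time (a new reading comes with each control period).
- vision.get_image(name): name is "scene" or "top"; returns (picture, depth): 400x640x3 uint8, red, green, blue; 400x640 float32, m along the optical axis (not along the pixel's ray), 0 where there is no reading.
- vision.camera_info(name): a dict with "fx", "fy", "cx", "cy" (pixels), "rvec" (rotation vector, rad) and "tvec" (3), from world to camera coordinates, as OpenCV has them. Camera axes: x right, y down, z forward; pixel columns grow to the right and rows downward; lengths in m; the calibration is good to about 2 mm. A picture is of the moment at which its call begins. camera_info takes no time and is no camera call.
- close_job(): hands the job in, once; it reports no verdict.
Trained networks look in the newest picture that a camera, given by its name, has taken for a name from the list of things; names that differ only in an ending like _2 or _b are one class to them, and where a whole thing is asked for, a point or a joint stands for the part that bears it (a point fixed in the world has none). Each returns a list of dicts, best first, with "score" (0 to 1); they miss things now and then, are a little off and sometimes report something else, mostly with a low value. They report only what shows in the picture. A call takes as long as a camera call.
- spotter.trace(camera, query): "pixels" (400x640 bool, what is visible of it) and "rect" ([left, top, right, bottom] in pixels, round what is visible of it).
The state is a dict: "time_s": time; "q": joint angles; "qvel": joint speeds; "joint_efforts": joint torques, N m; "position": TCP position; "tool_rot": TCP orientation; "ft_force": force on the tool from outside, world axes, zero at the start; "wrist_torque": the same for the moment, N m; "grip_width": finger opening in m.
Only numpy, scipy, OpenCV 4.12 (cv2) and the standard library are available. Lean on these libraries where they do the work, as an engineer would, in place of code of your own. Each camera call takes 0.05 s, during which the arm holds its last target.

## Working session

There is one attempt and no reset: what is moved stays moved. The work goes in short steps, Python scripts to look and compute and a tool call to move; the robot and the scene stay as the last step left them, time stands still between calls to the robot, and variables do not carry over. Pictures are saved under pics/ and viewed, and the job is handed in when it is done.

Besides the shell and the picture viewer there is one more tool, called after "Request:" by a JSON object that holds its "fn" and its "kwargs". jog_arm: Moves the arm, as the interface text tells. Its arguments: {"type":"object","properties":{"plan":{"type":"array"},"grip":{"type":"number"},"squeeze":{"type":"number"}},"required":["plan"]}

```bash
mkdir -p pics; cat > h.py <<'E'
import numpy as np,cv2
from rig import env,vision,close_job,spotter
def cam(n):
    c=vision.camera_info(n);R=cv2.Rodrigues(np.array(c["rvec"],float))[0];return c,R,np.array(c["tvec"],float).ravel()
def cloud(n,d):
    c,R,t=cam(n);v,u=np.mgrid[:400,:640]
    P=np.stack([(u-c["cx"])/c["fx"]*d,(v-c["cy"])/c["fy"]*d,d],-1)
    return (P-t)@R
def save(n,im): cv2.imwrite("pics/"+n,im[:,:,::-1])
E
python3 - <<'E'
from h import *
o=env.observe();print(o["time_s"],o["position"],o["tool_rot"],o["grip_width"])
for n in("scene","top"):
    im,d=vision.get_image(n);save(n+"0.png",im);np.savez(n+"0.npz",im=im,d=d)
    c,R,t=cam(n);print(n,-R.T@t,R[2])
E
```

```text
0.0 [ 0.21806553 -0.50459317  0.2307052 ] [[ 9.17976587e-01  3.96634447e-01 -3.17272075e-04]
 [ 3.96634470e-01 -9.17975471e-01  1.46017359e-03]
 [ 2.87907161e-04 -1.46624621e-03 -9.99998884e-01]] 0.08557669970978478
scene [ 1.27318091 -0.39815863  0.98611633] [-0.60818656  0.33006334 -0.72191918]
top [ 0.33223994 -0.02647638  1.15709517] [ 0.17162738  0.03200218 -0.98464202]
```

View pics/scene0.png

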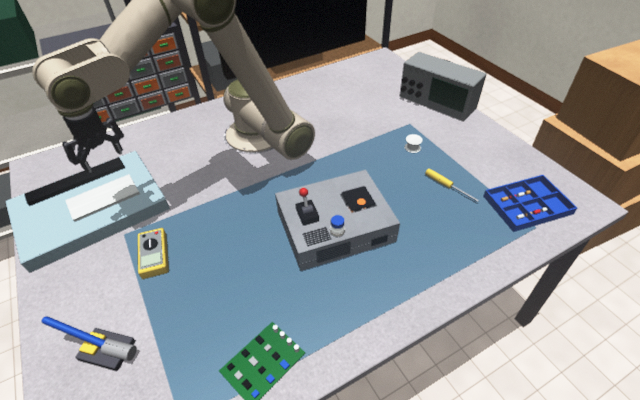

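View pics/top0.png

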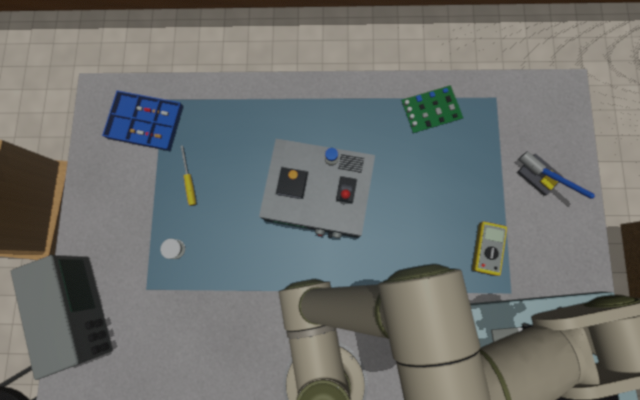

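The top view shows the supply around (318,188), the orange pad at (293,174), the red ball at (346,193) and the jar at (331,155). Next I'll measure these.

```bash
python3 - <<'E'
from h import *
from scipy.optimize import minimize
for n in("top","scene"):
    z=np.load(n+"0.npz");im=z["im"];d=z["d"];P=cloud(n,d);hsv=cv2.cvtColor(im,cv2.COLOR_RGB2HSV)
    box=(P[...,0]>.3)&(P[...,0]<.85)&(abs(P[...,1])<.35)&(d>0)
    top=box&(abs(P[...,2]-.09)<.006)
    k,l,s,_=cv2.connectedComponentsWithStats(top.astype(np.uint8));i=1+np.argmax(s[1:,4]);m=l==i
    print(n,"supply z",np.median(P[m][:,2]),m.sum())
    r=cv2.minAreaRect((P[m][:,:2]*1000).astype(np.float32));print(r)
    S=hsv[...,1];H=hsv[...,0]
    hi=box&(P[...,2]>.08)
    for nm,mm in(("red",hi&(S>150)&((H<6)|(H>174))&(P[...,2]>.13)),("orange",hi&(S>150)&(H>8)&(H<22)),("blue",hi&(S>150)&(H>105)&(H<130)&(P[...,2]>.12)),("dark",hi&(hsv[...,2]<60)&(abs(P[...,2]-.101)<.006))):
        q=P[mm]; print(nm,len(q),np.median(q,0) if len(q) else None,q.min(0) if len(q) else None,q.max(0) if len(q) else None)
    try:
        for q in ["hatch_pad","isolator_tip"]:
            for t in spotter.trace(n,q)[:1]:print(q,t["score"],t["rect"],np.median(P[t["pixels"]&(d>0)],0))
    except Exception as e:print(e)
print(env.observe()["time_s"])
E
```

```text
top supply z 0.08911902885365064 6882
((566.447021484375, 23.047531127929688), (300.6885681152344, 244.03857421875), 79.80342864990234)
red 57 [ 0.52565801 -0.05538853  0.17029763] [ 0.51768024 -0.06617568  0.16298944] [ 0.53719553 -0.04469817  0.17435653]
orange 55 [0.59673414 0.09536177 0.10405985] [0.58504026 0.08405744 0.10003852] [0.60636626 0.10492222 0.10921379]
blue 101 [ 0.64617408 -0.01719207  0.13912339] [ 0.63123811 -0.03126259  0.13494365] [ 0.66386316 -0.00296376  0.14359409]
dark 573 [0.56792614 0.0978449  0.10032995] [ 0.51482452 -0.07421347  0.09533587] [0.61641446 0.1392419  0.10690453]
hatch_pad 0.74 [274.3, 165.6, 309.7, 200.8] [0.5713238  0.09582119 0.10042687]
scene supply z 0.09045172527508535 5022
((565.7959594726562, 23.523040771484375), (301.0958251953125, 245.05393981933594), 80.0030517578125)
red 43 [ 0.53194907 -0.05742842  0.17109339] [ 0.52130527 -0.06575647  0.16485953] [ 0.5388614  -0.04674975  0.17570798]
orange 48 [0.59496485 0.09538671 0.10534748] [0.58096674 0.08074987 0.10019234] [0.60716252 0.10885203 0.10983208]
blue 107 [ 0.64983503 -0.01798295  0.14026084] [ 0.63147678 -0.03536884  0.13131266] [ 6.65703088e-01 -1.47324140e-04  1.46090184e-01]
dark 459 [0.57659568 0.08957086 0.10201242] [ 0.30018045 -0.08863714  0.0962015 ] [0.61880476 0.13872509 0.10685483]
hatch_pad 0.88 [341.7, 186.4, 375.6, 210.2] [0.57833011 0.09601471 0.10216587]
0.3
```

Request:
{"fn": "jog_arm", "kwargs": {"plan": [[[0.535,-0.39,0,0,0,0],[0.535,-0.39,0,0,0,0],[0.535,-0.39,0,0,0,0],[0.535,-0.39,0,0,0,0],[0.535,-0.39,0,0,0,0],[0.535,-0.39,0,0,0,0],[0.535,-0.39,0,0,0,0],[0.535,-0.39,0,0,0,0],[0.535,-0.39,0,0,0,0],[0.535,-0.39,0,0,0,0]]], "grip": -1, "squeeze": 20}}

```text
time_s: 1.3
position: [0.3531, -0.2758, 0.2314]
tool_rot: [[0.918, 0.397, 0.0], [0.397, -0.918, -0.0], [-0.0, 0.0, -1.0]]
ft_force: [0.7, -0.4, -0.4]
grip_width: -0.0003
```

Request:
{"fn": "jog_arm", "kwargs": {"plan": [[[0.535,-0.39,0,0,0,0],[0.535,-0.39,0,0,0,0],[0.535,-0.39,0,0,0,0],[0.535,-0.39,0,0,0,0],[0.535,-0.39,0,0,0,0],[0.535,-0.39,0,0,0,0],[0.535,-0.39,0,0,0,0],[0.535,-0.39,0,0,0,0],[0.535,-0.39,0,0,0,0],[0.535,-0.39,0,0,0,0]]]}}

```text
time_s: 2.3
position: [0.4877, -0.0477, 0.2313]
tool_rot: [[0.918, 0.397, 0.0], [0.397, -0.918, -0.0], [0.0, 0.0, -1.0]]
ft_force: [0.1, -0.7, 0.4]
grip_width: -0.0
```

Request:
{"fn": "jog_arm", "kwargs": {"plan": [[[0,0,0,0,0,0.49],[0,0,0,0,0,0.49],[0,0,0,0,0,0.49],[0,0,0,0,0,0.49],[0,0,0,0,0,0.49],[0,0,0,0,0,0.49],[0,0,0,0,0,0.49],[0,0,0,0,0,0.46],[0,0,0,0,0,0],[0,0,0,0,0,0]]]}}

```text
time_s: 3.3
position: [0.4873, -0.0487, 0.2313]
tool_rot: [[0.985, -0.173, -0.0], [-0.173, -0.985, 0.0], [-0.0, -0.0, -1.0]]
ft_force: [0.5, 0.7, 0.6]
grip_width: 0.0002
```

Request:
{"fn": "jog_arm", "kwargs": {"plan": [[[0,0,0.4,0,0,0],[0,0,0.4,0,0,0],[0,0,0.4,0,0,0],[0,0,0.4,0,0,0],[0,0,0.4,0,0,0],[0,0,0.03,0,0,0],[0,0,0,0,0,0]]]}}

```text
time_s: 4.0
position: [0.4874, -0.0488, 0.1504]
tool_rot: [[0.985, -0.174, -0.0], [-0.174, -0.985, 0.0], [-0.0, -0.0, -1.0]]
ft_force: [1.1, 0.3, -0.0]
grip_width: 0.0001
```

```bash
python3 - <<'E'
from h import *
a,_=vision.get_image("scene");b,_=vision.get_image("top")
save("s1.png",np.vstack([cv2.resize(a[120:290,220:460],(720,510),interpolation=cv2.INTER_CUBIC)]));save("t1.png",cv2.resize(b[120:260,230:410],(720,560)))
E
```

```text
(no output)
```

View pics/s1.png

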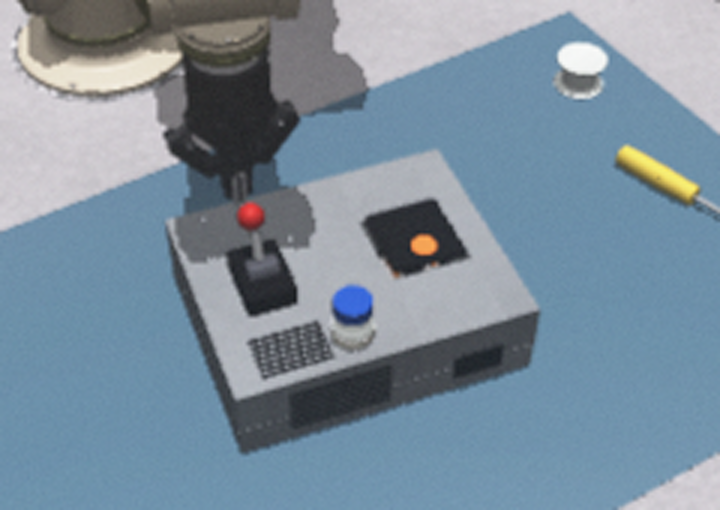

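The shut fingers (240,185 in this crop) stand directly in front of the red ball (251,215). They are lined up, so I'll push.

Request:
{"fn": "jog_arm", "kwargs": {"plan": [[[0.15,0,0,0,0,0],[0.15,0,0,0,0,0],[0.15,0,0,0,0,0],[0.15,0,0,0,0,0],[0.15,0,0,0,0,0],[0.15,0,0,0,0,0],[0.15,0,0,0,0,0],[0.15,0,0,0,0,0],[0.15,0,0,0,0,0],[0.15,0,0,0,0,0]]]}}

```text
time_s: 5.1
position: [0.5468, -0.0593, 0.15]
tool_rot: [[0.985, -0.175, -0.0], [-0.175, -0.985, 0.0], [-0.0, -0.0, -1.0]]
ft_force: [-1.9, -0.5, -0.8]
grip_width: 0.0002
```

Request:
{"fn": "jog_arm", "kwargs": {"plan": [[[0.1,0,0,0,0,0],[0.05,0,0,0,0,0],[0,0,0,0,0,0],[0,0,0,0,0,0]]]}}

```text
time_s: 5.5
position: [0.5524, -0.0603, 0.1503]
tool_rot: [[0.985, -0.175, 0.001], [-0.175, -0.985, -0.0], [0.001, 0.0, -1.0]]
ft_force: [0.1, 0.7, -0.7]
grip_width: 0.0003
```

```bash
python3 - <<'E'
from h import *
a,d=vision.get_image("scene")
save("s2.png",np.vstack([cv2.resize(a[120:290,220:460],(720,510),interpolation=cv2.INTER_CUBIC)]))
P=cloud("scene",d);hsv=cv2.cvtColor(a,cv2.COLOR_RGB2HSV)
m=(P[...,0]>.45)&(P[...,0]<.65)&(abs(P[...,1])<.15)&(P[...,2]>.12)&(hsv[...,1]>150)&((hsv[...,0]<6)|(hsv[...,0]>174))
q=P[m];print(len(q),np.median(q,0),q.min(0),q.max(0))
p=np.median(q,0)[:2]*1000-[566,23.3];y=np.radians(-10);print(p@[np.cos(y),np.sin(y)],p@[-np.sin(y),np.cos(y)])
E
```

```text
50 [ 0.58127446 -0.06636413  0.17027316] [ 0.56846721 -0.07544047  0.1628163 ] [ 0.58823687 -0.05563486  0.17574277]
30.612419855910424 -85.649550752873
```

View pics/s2.png

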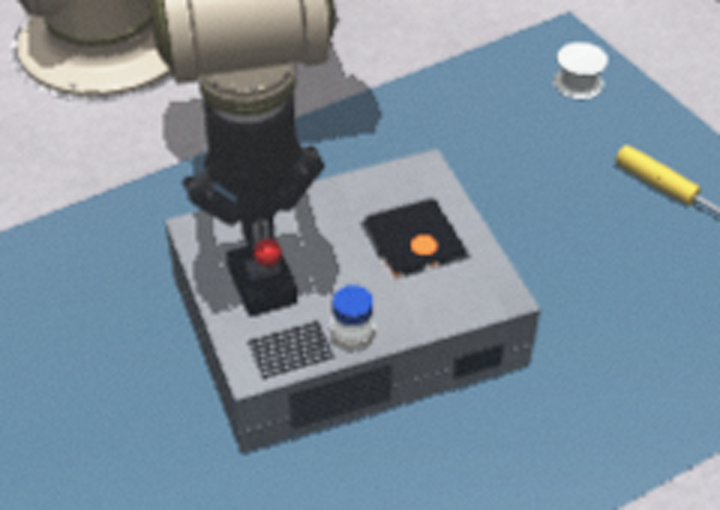

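The ball travelled about 50 mm, to supply x of roughly 26, so the lever is at its off stop. I'll back off, rise and cross to the pad.

Request:
{"fn": "jog_arm", "kwargs": {"plan": [[[-0.3,0,0,0,0,0],[-0.2,0,-0.3,0,0,0],[0,0,-0.6,0,0,0],[0,0,-0.6,0,0,0],[0.18,-0.8,0,0,0,0],[0.18,-0.8,0,0,0,0],[0.18,-0.8,0,0,0,0],[0.18,-0.8,0,0,0,0],[0.18,-0.8,0,0,0,0],[0,0,0,0,0,0]]]}}

```text
time_s: 6.55
position: [0.5966, 0.0976, 0.211]
tool_rot: [[0.985, -0.171, 0.002], [-0.171, -0.985, 0.001], [0.001, -0.001, -1.0]]
ft_force: [-0.7, -0.8, 0.5]
grip_width: -0.0001
```

Request:
{"fn": "jog_arm", "kwargs": {"plan": [[[0,0,0.5,0,0,0],[0,0,0.5,0,0,0],[0,0,0.5,0,0,0],[0,0,0.5,0,0,0],[0,0,0.25,0,0,0],[0,0,0,0,0,0],[0,0,0,0,0,0],[0,0,0,0,0,0]]]}}

```text
time_s: 7.35
position: [0.5965, 0.0944, 0.1214]
tool_rot: [[0.985, -0.175, 0.002], [-0.175, -0.985, -0.0], [0.002, -0.0, -1.0]]
ft_force: [-0.2, -0.4, -0.2]
grip_width: 0.0001
```

```bash
python3 - <<'E'
from h import *
a,d=vision.get_image("scene")
save("s3.png",np.vstack([cv2.resize(a[120:290,220:460],(720,510),interpolation=cv2.INTER_CUBIC)]))
P=cloud("scene",d);hsv=cv2.cvtColor(a,cv2.COLOR_RGB2HSV)
m=(P[...,0]>.45)&(P[...,0]<.65)&(abs(P[...,1])<.15)&(P[...,2]>.12)&(hsv[...,1]>150)&((hsv[...,0]<6)|(hsv[...,0]>174))
q=P[m];print(len(q),np.median(q,0))
o=env.observe();print(o["position"],o["ft_force"])
E
```

```text
50 [ 0.57993549 -0.06628953  0.17049777]
[0.59642077 0.09442479 0.12125797] [-0.0769891  -0.17145858  0.60211224]
```

View pics/s3.png

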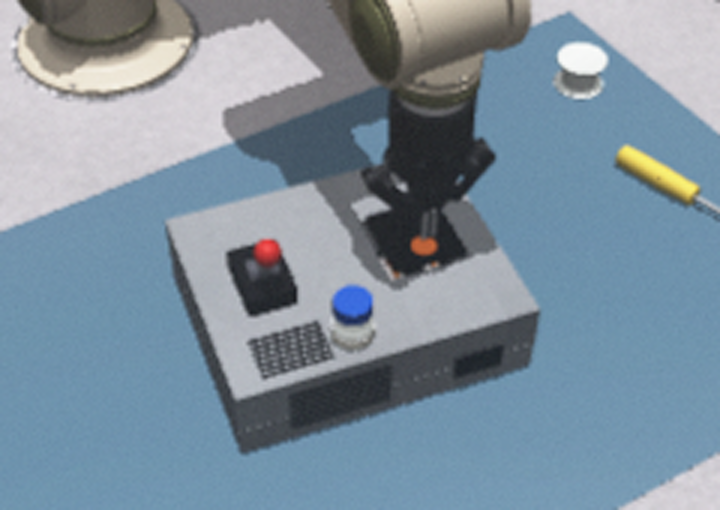

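The lever (266,250) stayed off and the fingertips (428,225) are just above the pad (424,245). I'll go down gently.

Request:
{"fn": "jog_arm", "kwargs": {"plan": [[[0,0,0.2,0,0,0],[0,0,0.15,0,0,0],[0,0,0.05,0,0,0],[0,0,0.025,0,0,0],[0,0,0.025,0,0,0],[0,0,0,0,0,0]]]}}

```text
time_s: 8.0
position: [0.5961, 0.0945, 0.1023]
tool_rot: [[0.985, -0.175, 0.0], [-0.175, -0.985, -0.0], [0.0, -0.0, -1.0]]
ft_force: [0.0, -0.4, 3.1]
grip_width: -0.0006
```

Request:
{"fn": "jog_arm", "kwargs": {"plan": [[[0,0,0.025,0,0,0],[0,0,0.025,0,0,0],[0,0,0,0,0,0]]]}}

```text
time_s: 8.3
position: [0.5963, 0.0944, 0.1002]
tool_rot: [[0.985, -0.175, 0.001], [-0.175, -0.985, -0.0], [0.001, -0.0, -1.0]]
ft_force: [0.8, -0.5, 2.6]
grip_width: -0.0003
```

Request:
{"fn": "jog_arm", "kwargs": {"plan": [[[0,0,0.025,0,0,0],[0,0,0,0,0,0]]]}}

```text
time_s: 8.5
position: [0.5964, 0.0944, 0.0992]
tool_rot: [[0.985, -0.175, 0.001], [-0.175, -0.985, -0.0], [0.001, -0.0, -1.0]]
ft_force: [2.0, -0.5, 3.9]
grip_width: 0.0001
```

Request:
{"fn": "jog_arm", "kwargs": {"plan": [[[0,0,0.02,0,0,0],[0,0,0,0,0,0]]]}}

```text
time_s: 8.7
position: [0.5964, 0.0944, 0.0985]
tool_rot: [[0.985, -0.175, 0.001], [-0.175, -0.985, -0.0], [0.001, -0.0, -1.0]]
ft_force: [3.3, -0.5, 4.1]
grip_width: -0.0001
```

Request:
{"fn": "jog_arm", "kwargs": {"plan": [[[0,0,0.015,0,0,0],[0,0,0,0,0,0]]]}}

```text
time_s: 8.9
position: [0.5965, 0.0944, 0.0984]
tool_rot: [[0.985, -0.175, 0.002], [-0.175, -0.985, -0.0], [0.002, -0.0, -1.0]]
ft_force: [1.4, -0.8, 6.8]
grip_width: 0.0001
```

The TCP is held at z 0.0984 while the force has risen to 6.8 N, so the hatch is at its stop. Releasing.

Request:
{"fn": "jog_arm", "kwargs": {"plan": [[[0,0,-0.4,0,0,0],[0,0,-0.8,0,0,0],[0,0,-0.9,0,0,0],[0,0,-0.9,0,0,0],[0,0,-0.5,0,0,0],[0,0,0,0,0,0]]]}}

```text
time_s: 9.5
position: [0.5962, 0.0947, 0.2399]
tool_rot: [[0.985, -0.174, 0.003], [-0.174, -0.985, 0.0], [0.003, -0.001, -1.0]]
ft_force: [-0.3, 0.3, 0.4]
grip_width: -0.0002
```

```bash
python3 - <<'E'
from h import *
a,d=vision.get_image("scene")
save("s4.png",np.vstack([cv2.resize(a[120:290,220:460],(720,510),interpolation=cv2.INTER_CUBIC)]))
P=cloud("scene",d);hsv=cv2.cvtColor(a,cv2.COLOR_RGB2HSV)
b=(P[...,0]>.45)&(P[...,0]<.68)&(abs(P[...,1])<.15)&(P[...,2]>.095)&(hsv[...,1]>150)
for m in(b&(P[...,2]>.12)&((hsv[...,0]<6)|(hsv[...,0]>174)), b&(hsv[...,0]>7)&(hsv[...,0]<22)&(P[...,1]>.05)):
  q=P[m];print(len(q),np.median(q,0))
E
```

```text
49 [ 0.5804023  -0.06654665  0.17080296]
19 [0.58542283 0.09770757 0.13435383]
```

View pics/s4.png

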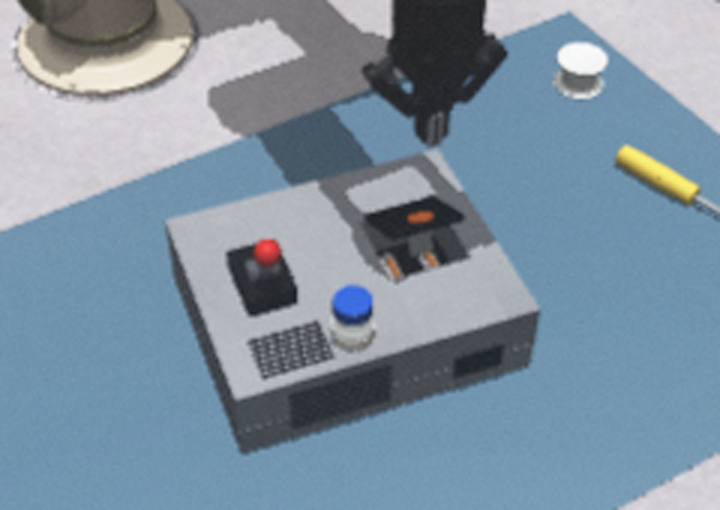

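The hatch popped open: the pad is now at (420,217), about 30 mm higher, and the fuses show beneath it. The lever (267,252) is off. I'll wait about 2 s and check again.

Request:
{"fn": "jog_arm", "kwargs": {"plan": [[[0,0,0,0,0,0],[0,0,0,0,0,0],[0,0,0,0,0,0],[0,0,0,0,0,0],[0,0,0,0,0,0],[0,0,0,0,0,0],[0,0,0,0,0,0],[0,0,0,0,0,0],[0,0,0,0,0,0],[0,0,0,0,0,0]]]}}

```text
time_s: 10.55
position: [0.596, 0.0945, 0.2378]
tool_rot: [[0.985, -0.175, 0.0], [-0.175, -0.985, 0.0], [0.0, -0.0, -1.0]]
ft_force: [0.4, 0.0, 0.9]
grip_width: -0.0002
```

Request:
{"fn": "jog_arm", "kwargs": {"plan": [[[0,0,0,0,0,0],[0,0,0,0,0,0],[0,0,0,0,0,0],[0,0,0,0,0,0],[0,0,0,0,0,0],[0,0,0,0,0,0],[0,0,0,0,0,0],[0,0,0,0,0,0],[0,0,0,0,0,0],[0,0,0,0,0,0]]]}}

```text
time_s: 11.55
position: [0.596, 0.0945, 0.2377]
tool_rot: [[0.985, -0.175, -0.0], [-0.175, -0.985, 0.0], [-0.0, -0.0, -1.0]]
ft_force: [0.4, -0.1, -0.4]
grip_width: 0.0003
```

```bash
python3 - <<'E'
from h import *
a,d=vision.get_image("scene");z=np.load("scene0.npz")
save("s5.png",a)
P=cloud("scene",d);hsv=cv2.cvtColor(a,cv2.COLOR_RGB2HSV)
b=(P[...,0]>.45)&(P[...,0]<.68)&(abs(P[...,1])<.15)&(P[...,2]>.095)&(hsv[...,1]>150)
for m in(b&(P[...,2]>.12)&((hsv[...,0]<6)|(hsv[...,0]>174)), b&(hsv[...,0]>7)&(hsv[...,0]<22)&(P[...,1]>.05)):
  q=P[m];print(len(q),np.median(q,0))
D=np.abs(a.astype(int)-z["im"]).max(2)
for n,(x0,y0,x1,y1) in dict(jar=(325,212,350,240),spool=(400,132,427,155),driver=(420,165,482,205),meter=(132,225,172,280)).items(): print(n,(D[y0:y1,x0:x1]>40).mean())
print(env.observe()["time_s"])
E
```

```text
49 [ 0.58055845 -0.0664555   0.17082759]
20 [0.58645354 0.09662638 0.13536699]
jar 0.0014285714285714286
spool 0.0
driver 0.0
meter 0.018636363636363635
11.6
```

View pics/s5.png

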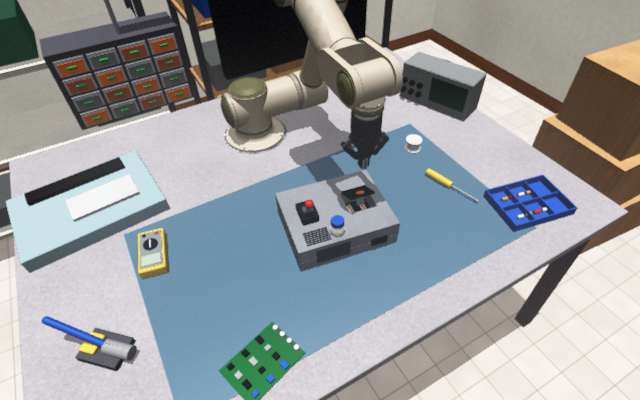

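The hatch (358,190) still stands open, the lever (309,204) is off, the loose items haven't moved and the gripper is clear of everything. Handing in.

```bash
python3 -c "
from h import *
print(close_job())"
```

```text
the job is handed in; nothing more can be done
None
```

I pushed the isolator lever to off, then pressed the fuse hatch once. It sprang open by itself and stayed open for over 2 s, and I handed the job in at about 11.6 s.

- **Lever:** I pushed the ball about 50 mm towards the supply's rear with shut fingers. From the camera I estimate it is at about 0.95 to 1.0 rad, and it had not moved in the last picture.
- **Hatch:** I pressed the pad about 6 mm, down to its stop. The force reading peaked at 6.8 N, well under the 35 N limit. After release the pad stood about 30 mm higher in both pictures, taken 2 s apart, which matches about 0.5 rad.
- **Other items:** comparing the last picture with the first showed no visible movement of the jar, spool, screwdriver or meter. The gripper ended about 100 mm above the open hatch, touching nothing.

No check failed or disagreed. The lever and hatch angles come from the camera images, because the robot gives no direct reading of them.

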